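# Set the shear's length stop to a pattern bar

## Task

Set the shear's length stop to the pattern bar that lies in the bed's channel: press the stop's thumb pad right down until it bottoms, so that the tooth at the other end of the lever tips up out of the rack, and, keeping it pressed, slide the stop along until it pushes the bar up against the closed blade and nips it there firmly for a moment. Then let go so that the tooth drops fully home in its notch. Go by feel: some 12 N is right both for bottoming the pad and for nipping the bar, 20 N is too much; leave everything else where it lies.

Things in the scene. Friction and masses are not known exactly. Their poses are not given: they have to be found in the camera images.
- shear_bed: Fixed hand lever shear with its outfeed bed, a dark steel plate 200 x 465 mm, top 60 mm over the bench; it stands elsewhere each time. Origin at bench level. +y runs along the bed to the shear's blades (robot's left, within 0.2 rad), +x away from the robot. Bar channel along x = 0 between two ribs 9 mm high, 19 mm apart; stop rail along x = 52 mm, 24 mm wide, top 74 mm over the bench.
- blade_face (a point): Point on the closed blade's flat, rigid face where a bar in the channel butts: own y = 170 mm of shear_bed, 68 mm over the bench.
- rail_end (a point): Outer (right-hand) end of the stop rail, middle of its top, 74 mm over the bench: own x = 52, y = -293 mm of shear_bed. From here the rail's centre line runs along shear_bed's +y, under the thumb pad. From 183 mm on it bears a rack: 10 mm lands, 5 mm high, with 10 mm notches between (pitch 20 mm); before that it is plain.
- length_stop (a joint): Slide of the length stop along the rail, m: 0 parked at the outer end, growing towards the blades, up to 0.235; level, about 2.5 N of drag, mass 0.9 kg. The rack's lands block it unless the tooth is held up.
- stop_face (a point): Middle of the stop's front face: the nose in the channel, 14 mm wide, 60 mm high, this point 68 mm over the bench; it meets the bar's outer end. When the stop nips any of the pattern bars against the blade, the tooth stands over the middle of a notch, with 1.5 mm of play each way.
- stop_lever (a joint): The stop's pawl lever, rad: 0 = tooth down; grows as the thumb pad is pressed and the tooth end tips up. The tooth clears the lands from 0.13; resting on a land it reads about 0.11. A spring returns it: the finger needs 3 N at mid-pad to start, 5 N at the bottom (7 N by the push block). It bottoms, hard, on a set screw under the pad's outer end, screwed to anywhere from 0.15 to 0.32 rad.
- thumb_pad (a point): Middle of the top of the lever's ribbed pad, 32 mm wide (across the rail), 42 mm long, level, 112 mm over the bench; pressed, it sinks 8 to 18 mm here. The pivot lies 57 mm nearer the blades, 26 mm lower. 27 mm nearer the blades stands the upright rear face of the stop's push block, 37 mm wide, its top 24 mm above the pad: a finger pressing the pad can push the stop by it.
- tooth_tip (a point): Middle of the underside of the lever's tooth (7 mm along the rail, 12 mm wide): 40 mm from the pivot towards the blades, 5 mm behind the stop's face.
- pattern_short: Pattern bar: dark steel bar 16 x 16 mm, 140 mm long, lying along the bed. Origin: under its end that faces the blades, the bar runs from there to own -y. One of the three pattern bars lies in the channel in front of the stop, a few mm short of the blade; the other two lie on the bed's near strip.
- pattern_short_end (a point): Middle of the outer end (towards the stop) of pattern_short.
- pattern_mid: Pattern bar: dark steel bar 16 x 16 mm, 180 mm long, lying along the bed. Origin: under its end that faces the blades, the bar runs from there to own -y. One of the three pattern bars lies in the channel in front of the stop, a few mm short of the blade; the other two lie on the bed's near strip.
- pattern_mid_end (a point): Middle of the outer end (towards the stop) of pattern_mid.
- pattern_long: Pattern bar: dark steel bar 16 x 16 mm, 220 mm long, lying along the bed. Origin: under its end that faces the blades, the bar runs from there to own -y. One of the three pattern bars lies in the channel in front of the stop, a few mm short of the blade; the other two lie on the bed's near strip.
- pattern_long_end (a point): Middle of the outer end (towards the stop) of pattern_long.
- soapstone: Bystander: white marking stick 12 x 75 x 6 mm lying on the near strip of the bed.
- square: Bystander: small try square, 60 mm stock and 36 mm blade, lying on the near strip of the bed.
- hammer: Bystander: hammer lying on the bench to the right.
- wire_brush: Bystander: brush with a wooden handle, behind the bed on the right.
- wall_hook: Bystander: black forged hook, 170 mm long, 10 mm thick, lying behind the bed.
- wall_hook2: Bystander: the same kind of hook, lying behind the bed further left.
- wax_tin: Bystander: round tin, 84 mm across, 60 mm high, on the right.
There are look-alikes about, which are no part of the job. What is shaped like the pattern_long but pink is not meant.

How it is judged:
On the way, in this order (a step that is already met when the one before it is completed fails the run):
1. the thumb pad is pressed right down on its stop screw (over 10 N) and the tooth tipped up clear of the rack (value of joint stop_lever above 0.13 rad and contact force between the fingers and stop_lever above 10 N), for 0.2 s.
2. with the tooth still held up, the stop has nipped the bar firmly against the blade (gaps under 3 mm, the stop bears on the bar with over 5 N) (value of joint stop_lever above 0.13 rad and ((horizontal distance between pattern_short and blade_face below 0.003 m and horizontal distance between pattern_short_end and stop_face below 0.003 m and contact force between length_stop and pattern_short above 5 N) or (horizontal distance between pattern_mid and blade_face below 0.003 m and horizontal distance between pattern_mid_end and stop_face below 0.003 m and contact force between length_stop and pattern_mid above 5 N) or (horizontal distance between pattern_long and blade_face below 0.003 m and horizontal distance between pattern_long_end and stop_face below 0.003 m and contact force between length_stop and pattern_long above 5 N))), for 0.3 s.
At the end, for the whole second after the job is handed in: The tooth is fully down in its notch (lever under 0.03 rad), the bar in the channel is against the blade (its end within 3 mm of the blade's butting point) and the stop's face is against the bar's outer end (within 3 mm), all at rest (((horizontal distance between pattern_short and blade_face below 0.003 m and horizontal distance between pattern_short_end and stop_face below 0.003 m) or (horizontal distance between pattern_mid and blade_face below 0.003 m and horizontal distance between pattern_mid_end and stop_face below 0.003 m) or (horizontal distance between pattern_long and blade_face below 0.003 m and horizontal distance between pattern_long_end and stop_face below 0.003 m)) and value of joint stop_lever below 0.03 rad and velocity of joint length_stop between -0.005 and 0.005 m/s); the robot touches nothing.
It fails at once if the thumb pad is pressed with more than 20 N (contact force between the fingers and stop_lever above 20 N).
It fails at once if the bar is rammed: the stop bears on a pattern bar with more than 20 N (contact force between length_stop and pattern_short above 20 N or contact force between length_stop and pattern_mid above 20 N or contact force between length_stop and pattern_long above 20 N).
It fails at once if a pattern bar is moved by more than 20 mm (distance of any of pattern_short, pattern_mid, pattern_long from where it was at the start of the episode above 0.02 m).
It fails at once if a bystander is moved by more than 20 mm (distance of any of soapstone, square, hammer, wire_brush, wall_hook, wall_hook2, wax_tin from where it was at the start of the episode above 0.02 m).
It also fails if it takes over 69 s, if anything falls off the work surface, if the arm or the gripper's body presses on something with over 40 N, if the wrist force passes 120 N, or if a joint passes its speed limit or range.

## Robot

A 6-joint arm with a two-finger parallel gripper is mounted at the origin on the work surface. World frame = base frame: x ahead of the robot, y to its left, z up, the work surface at z = 0. Lengths are in m, angles in rad, forces in N, time in s.
With the tool pointing down it reaches from about 0.275 to 0.75 m from the base axis. Payload 10.2 kg.
Tool frame: the origin (TCP) lies between the finger pads; the fingertips stand 14 mm ahead of it and the grasp point (between the pads) lies 5 mm behind it; z points along the fingers, y is the line along which they close (so a half turn about z gives the same grasp; the last joint's range is limited). The gripper opens to 88 mm and grips with 3 to 60 N. Pads are 18 mm wide; open, the fingers measure 123 mm over their backs; the gripper's body (75 mm by 187 mm) begins 45 mm behind the grasp point.
Start: joints at [-1.41, 0.313, 1.498, -0, 1.331, -0.223], TCP at [0.197, -0.487, 0.253] pointing down, gripper open.
Joint ranges: [-2.94, 2.94], [-0.97, 2.17], [0.19, 2.56], [-1.23, 4.37], [0.02, 3.11], [-2.88, 2.88]. Speed limits (rad/s): [2.39, 2.39, 3.01, 3.14, 3.14, 3.14].

## Interface

Orientations are given as a 3x3 rotation matrix whose columns are the frame's x, y, z axes.
In Python, from plant import arm gives the robot as it stands. Calls block until the motion is done:
- arm.goto(position, orientation): joint-space move of the TCP to a pose.
- arm.movel(position, max_speed=0.15, rotation=None, guard=None): straight line of the TCP; rotation=None keeps the orientation; max_speed is the mean speed in m/s. With guard (N) it stops when the force on the tool has changed by that much, and returns True; else False.
- arm.movej(angles): joint-space move.
- arm.move_gripper(opening, grasp_force=None): opening from 0.0 (shut) to 1.0 (fully open); grasp_force is the grip in N (None keeps the last); returns when the fingers have stopped.
- arm.dwell(seconds).
- arm.solve_ik(position, orientation): joint angles nearest the present ones, or None.
- arm.camera(name): name is "side" or "top" or "wrist"; returns a dict with "frame" (420x560x3 uint8, red, green, blue), "fx", "fy", "cx", "cy" (pixels), "view" (4x4, takes a point from world to camera coordinates); the wrist camera has in their place "T_tool_cam" (4x4, takes a point from camera to tool coordinates, whose origin is the TCP and whose axes are the flange's). Camera axes: x right, y up, looking along -z (the intrinsics and any distortion apply to the point x, -y, -z); pixel columns grow to the right and rows downward; lengths in m; the calibration is good to about 2 mm. A picture is of the moment at which its call begins: read the wrist's pose just before it. There is no depth.
A pose or a line that the arm cannot do raises arm.PlanningError and nothing moves.
- arm.finish_job(): hands the job in; it is judged then, once.
Readings, each from a call of its own:
- arm.get_clock(): time.
- arm.get_joints(): joint angles.
- arm.get_dq(): joint speeds.
- arm.get_tau(): joint torques, N m.
- arm.get_eef_pos(): TCP position.
- arm.get_ee_rot(): TCP orientation.
- arm.get_force(): force on the tool from outside, world axes, zero at the start.
- arm.get_wrist_torque(): the same for the moment, N m.
- arm.get_grip_width(): opening from 0.0 (shut) to 1.0 (fully open).
- arm.get_grasp_force(): force on a finger pad.
Only numpy, scipy, OpenCV 4.12 (cv2) and the standard library are available. Lean on these libraries where they do the work, as an engineer would, in place of code of your own. Each camera call takes 0.05 s, during which the arm holds its last target. There are 200 camera calls.

## Working session

There is one attempt and no reset: what is moved stays moved. The work goes in short steps, each a Python script; the robot and the scene stay as the last script left them, time stands still between calls to the robot, and variables do not carry over. Pictures are saved under pics/ and viewed, at most 10 in all, crops included, and the job is handed in when it is done.

```bash
ls; mkdir -p pics; python3 - <<'E'
from plant import arm
import cv2
for n in ["top","side"]:
    c=arm.camera(n); cv2.imwrite(f"pics/{n}0.png",c["frame"][:,:,::-1]); print(n,c["fx"],c["fy"],c["cx"],c["cy"],c["view"].tolist(),[k for k in c])
print(arm.get_clock(),arm.get_force(),arm.get_ee_rot())
E
```

```text
pics
top 431.62049818557057 431.62049818557057 283.9580000690766 208.2214467045458 [[-0.00034762610617925416, -0.9998233271071079, 0.01879344908641835, -0.04487996687428538], [0.9895336012569318, 0.0023680098001772217, 0.1442832093941432, -0.4670986171064846], [-0.14430222153375952, 0.018646905964791072, 0.9893579543109575, -1.2044143449051756], [0.0, 0.0, 0.0, 1.0]] ['frame', 'fx', 'fy', 'cx', 'cy', 'view']
side 403.6397807536269 403.6397807536269 277.7716469956857 212.2582151471036 [[-0.7632741704311555, -0.6460709541261916, 0.0022052181533514406, 0.33457997947821344], [0.48097615611678457, -0.565944114734653, 0.6696037606258887, -0.29150308076496695], [-0.4313635102784586, 0.5121519122601053, 0.742715248778806, -1.0946725318816457], [0.0, 0.0, 0.0, 1.0]] ['frame', 'fx', 'fy', 'cx', 'cy', 'view']
0.1 [ 0.56122726  0.89767403 -0.58947877] [[ 9.27244844e-01  3.74455548e-01 -2.03821679e-04]
 [ 3.74455536e-01 -9.27244215e-01  1.10316734e-03]
 [ 2.24094658e-04 -1.09922839e-03 -9.99999371e-01]]
```

View pics/top0.png

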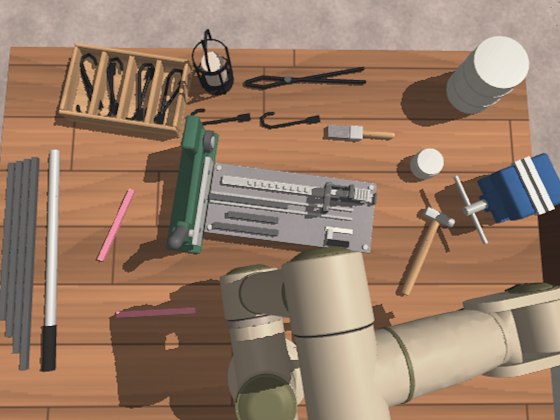

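View pics/side0.png

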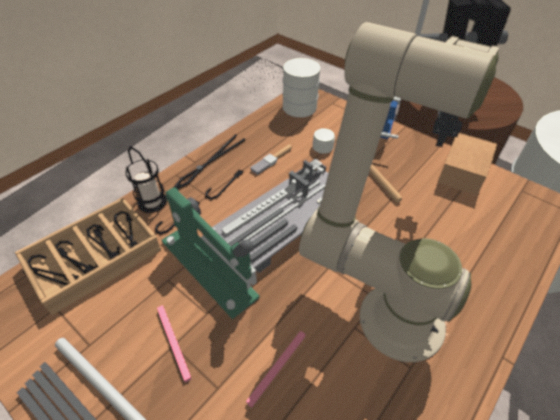

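The top view shows the shear's bed at about (205–375, 165–250). The stop is at the right end of the far rail, near (348, 193), and the blades are at the left (195, 190). Possible confusions are the two pink bars at (115, 225) and (155, 313), which are decoys. I'll take a close crop to check.

```bash
python3 - <<'E'
import cv2
a=cv2.imread("pics/top0.png")[150:260,190:390]
cv2.imwrite("pics/crop1.png",cv2.resize(a,None,fx=4,fy=4,interpolation=cv2.INTER_CUBIC))
E
```

```text
(no output)
```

View pics/crop1.png

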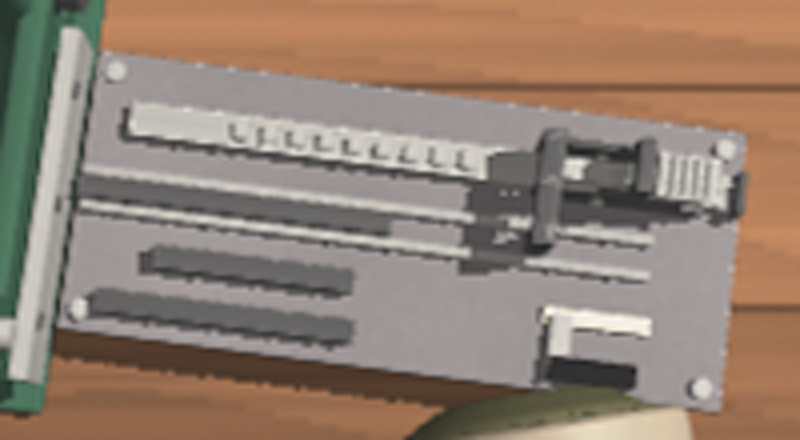

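The crop shows the bar in the channel at (80–390, 205), which is about 220 mm long, so it is the long pattern bar. The other two dark bars lie on the near strip at (250, 270) and (220, 318). The ribbed thumb pad is at (692, 180) and the push block at (645, 165). Next I'll compute positions and take a wrist view.

```bash
cat > h.py <<'E'
from plant import arm
import numpy as np, cv2
def ray(c,u,v):
    d=np.array([(u-c["cx"])/c["fx"],-(v-c["cy"])/c["fy"],-1.]); V=c["view"]; R=V[:3,:3]; return -R.T@V[:3,3], R.T@d
def px2w(c,u,v,z):
    o,d=ray(c,u,v); return o+d*(z-o[2])/d[2]
def w2px(c,p):
    q=c["view"]@np.r_[p,1]; return np.array([c["cx"]+c["fx"]*q[0]/-q[2],c["cy"]-c["fy"]*q[1]/-q[2]])
def wrist():
    p=np.array(arm.get_eef_pos());R=np.array(arm.get_ee_rot()); c=arm.camera("wrist")
    T=np.eye(4);T[:3,:3]=R;T[:3,3]=p
    c["view"]=np.linalg.inv(T@c["T_tool_cam"]); return c
E
python3 - <<'E'
from h import *
c=arm.camera("top")
q=lambda x,y,z:px2w(c,190+x/4,150+y/4,z)
for n,x,y,z in [("oF",745,132,.06),("oN",722,410,.06),("bF",102,50,.06),("bN",55,328,.06),("pad",692,180,.112),("railblade",128,118,.074),("chan blade",80,187,.076),("barend",390,222,.076)]: print(n,q(x,y,z).round(4))
print(arm.camera("wrist")["T_tool_cam"])
E
```

```text
oF [ 0.5366 -0.3066  0.06  ]
oN [ 0.3396 -0.2844  0.06  ]
bF [0.5944 0.1508 0.06  ]
bN [0.3961 0.1789 0.06  ]
pad [ 0.4925 -0.2572  0.112 ]
railblade [0.5421 0.1296 0.074 ]
chan blade [0.4927 0.1616 0.076 ]
barend [ 0.4687 -0.0535  0.076 ]
[[-2.11105071e-04  9.51912437e-01  3.06370150e-01  7.96215966e-02]
 [ 9.99999975e-01  2.23764501e-04 -6.19885882e-06  4.84960654e-04]
 [-7.44555343e-05  3.06370141e-01 -9.51912460e-01 -1.32181847e-01]
 [ 0.00000000e+00  0.00000000e+00  0.00000000e+00  1.00000000e+00]]
```

```bash
cat >> h.py <<'E'
A=-0.123
BY=np.array([-np.sin(A),np.cos(A),0]); BX=np.array([np.cos(A),np.sin(A),0])
RT=np.column_stack([-BY,np.cross([0,0,-1],-BY),[0,0,-1]])
E
python3 - <<'E'
from h import *
arm.move_gripper(0.0)
arm.goto([.4925,-.2572,.25],RT)
arm.dwell(.3)
c=wrist(); cv2.imwrite("pics/w1.png",c["frame"][:,:,::-1]); np.save("w1view.npy",c["view"])
print(arm.get_clock(),arm.get_eef_pos(),arm.get_force(),c["fx"],c["cx"],c["cy"])
for z in (.112,): print(w2px(c,[.4925,-.2572,z]))
E
```

```text
4.225 [ 0.49246898 -0.25726356  0.24998348] [-0.67534745 -1.49187876 -0.08019595] 329.3447831319993 285.89246806330766 210.16138390357452
[286.16203894 202.57576225]
```

View pics/w1.png

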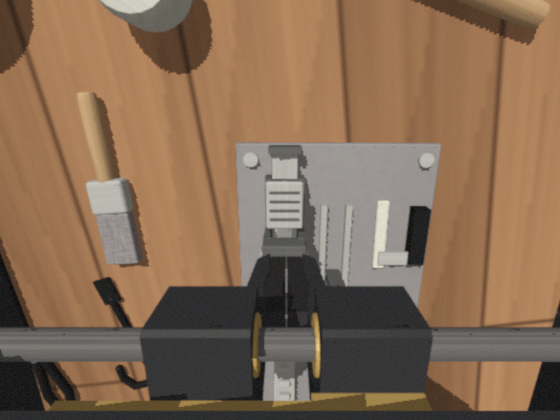

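The wrist view shows the pad at u 266–303, v 181–228, centred at (284.5, 204.5). The push block's top is at v 233–255, and the channel ribs run from (324, 207) and (348.5, 207).

```bash
python3 - <<'E'
from h import *
c=arm.camera("wrist"); c["view"]=np.load("w1view.npy")
f=lambda u,v,z:px2w(c,u,v,z)
P=f(284.5,204.5,.112);print("pad",P, f(266,204,.112)-f(303,204,.112), f(284,181,.112)-f(284,228,.112))
a,b=f(237,143,.06),f(438,143,.06);d=a-b;print("end edge",a,b,np.linalg.norm(d),np.arctan2(d[1],d[0]))
r1,r2=f(324,207,.069),f(348.5,207,.069);m=(r1+r2)/2;print("chan",m,"dx",(P-m)@BX)
print("blk top",f(284.5,233,.136),(f(284.5,233,.136)-P)@BY,(f(284.5,255,.136)-P)@BY, (f(264,233,.136)-f(305,233,.136))@BX)
E
```

```text
pad [ 0.49412502 -0.25566821  0.112     ] [ 0.03145783 -0.00389889  0.        ] [-0.0052562  -0.04178378  0.        ]
end edge [ 0.53406146 -0.307172    0.06      ] [ 0.34170214 -0.28332295  0.06      ] 0.19383210789180844 -0.12335228887689033
chan [ 0.44510282 -0.23383013  0.069     ] dx 0.05133114629978145
blk top [ 0.4960933  -0.23914443  0.136     ] 0.016640432849817748 0.03605826120119134 0.03293385832105731
```

The pad matches the given sizes (31.7 × 42 mm, 51.3 mm from the channel, yaw −0.123). Next I'll approach and press with a guard.

```bash
cat >> h.py <<'E'
P0=np.array([.4941,-.2557,0])
def F(n=6,dt=.02):
    o=[]
    for _ in range(n): o.append(arm.get_force()); arm.dwell(dt)
    o=np.array(o); return o.mean(0),o.std(0)
def at(s,z): return P0+s*BY+np.array([0,0,z])
def pr(tag,B):
    f,_=F(4,.01); f=f-B; p=np.array(arm.get_eef_pos())
    print(tag,"t%.2f"%arm.get_clock(),"s%.4f z%.4f"%((p-P0)@BY,p[2]),"Fz%.2f Fy%.2f Fx%.2f"%(f[2],f@BY,f@BX)); return f
E
python3 - <<'E'
from h import *
arm.movel(at(.014,.140),.1)
arm.dwell(.2); B,s=F(15); print(B,s); np.save("B.npy",B)
g=arm.movel(at(.014,.129),.03,guard=4); pr(g,B)
t=arm.get_clock(); g=arm.movel(at(.014,.100),.006,guard=7.5); pr(g,B); pr(g,B)
E
```

```text
[ 0.17811045 -0.16694539 -0.30080021] [0.46196789 0.33231505 0.33038224]
False t6.53 s0.0140 z0.1290 Fz0.22 Fy-0.30 Fx-0.51
True t8.62 s0.0134 z0.1202 Fz5.40 Fy0.35 Fx-1.50
True t8.66 s0.0134 z0.1202 Fz5.71 Fy0.01 Fx-1.50
```

```bash
python3 - <<'E'
from h import *
B=np.load("B.npy")
z=arm.get_eef_pos()[2]
for i in range(20):
    z-=.0004; arm.movel(at(.014,z),.01); f=pr(i,B)
    if f[2]>8: break
E
```

```text
0 t8.94 s0.0137 z0.1203 Fz5.23 Fy-1.60 Fx-2.16
1 t9.22 s0.0136 z0.1201 Fz7.32 Fy-1.28 Fx-2.69
2 t9.51 s0.0135 z0.1200 Fz9.60 Fy-0.70 Fx-3.73
```

```bash
python3 - <<'E'
from h import *
B=np.load("B.npy")
z=.1190
for i in range(3):
    z-=.0004 if i<1 else .0002
    arm.movel(at(.014,z),.01); f=pr(i,B)
    if f[2]>11.8: break
arm.dwell(.3); print(z); pr("h",B); f,_=F(20);print(f-B)
E
```

```text
0 t9.79 s0.0135 z0.1199 Fz12.74 Fy-1.07 Fx-5.01
0.1186
h t10.12 s0.0135 z0.1199 Fz12.62 Fy-0.52 Fx-4.69
[-5.01934009 -0.01561575 12.44682357]
```

Pad is bottomed at about 12.5 N. Next I'll slide in steps with force feedback on the pressing height.

```bash
cat >> h.py <<'E'
K=5500.
def step(st,s,v,guard=None,tgt=12.):
    """st: dict z,x command; move to s with pressing corrected"""
    g=arm.movel(at(s,st["z"])+st["x"]*BX,v,guard=guard)
    f=pr(g,st["B"])
    st["z"]+=np.clip((f[2]-tgt)/K*.7,-.0004,.0006); st["x"]+=np.clip(f@BX/K*.4,-.0004,.0004)
    return g,f
E
python3 - <<'E'
from h import *
import json
st=dict(z=.1186,x=0.,B=np.load("B.npy"))
s=.014
for d in [.002,.002,.002,.002,.004,.006,.008,.01]:
    s+=d; g,f=step(st,s,.02,guard=9)
    if g or f[2]>16 or f[2]<7 : break
print(s,st["z"],st["x"]); json.dump([s,st["z"],st["x"]],open("st.json","w"))
E
```

```text
False t10.74 s0.0155 z0.1199 Fz12.21 Fy-0.73 Fx-4.81
False t11.03 s0.0175 z0.1199 Fz11.66 Fy-1.54 Fx-3.12
False t11.31 s0.0194 z0.1200 Fz11.21 Fy-1.82 Fx-1.84
False t11.59 s0.0214 z0.1199 Fz11.68 Fy-1.04 Fx-1.73
False t11.97 s0.0255 z0.1200 Fz11.27 Fy-0.41 Fx-0.59
False t12.46 s0.0315 z0.1199 Fz12.07 Fy-0.33 Fx-1.22
False t13.04 s0.0395 z0.1199 Fz11.57 Fy-0.93 Fx-0.35
False t13.72 s0.0494 z0.1199 Fz12.38 Fy-0.65 Fx-0.18
0.05000000000000001 0.11835003116465881 -0.0010062797696552554
```

```bash
python3 - <<'E'
from h import *
import json
s,z,x=json.load(open("st.json")); st=dict(z=z,x=x,B=np.load("B.npy"))
for s1,v in [(.06,.025),(.07,.025),(.08,.025),(.09,.025),(.1,.02),(.104,.01),(.107,.008)]:
    g,f=step(st,s1,v,guard=6)
    if g or f[2]>16 or f[2]<8 : break
print(s1,st["z"],st["x"]); json.dump([s1,st["z"],st["x"]],open("st.json","w"))
c=arm.camera("top"); cv2.imwrite("pics/top2.png",cv2.resize(c["frame"][150:260,190:390,::-1],None,fx=4,fy=4,interpolation=cv2.INTER_CUBIC))
E
```

```text
False t14.31 s0.0596 z0.1199 Fz11.70 Fy-0.06 Fx0.03
False t14.89 s0.0696 z0.1199 Fz12.25 Fy-0.16 Fx-0.28
False t15.47 s0.0796 z0.1199 Fz11.87 Fy-0.10 Fx-0.00
False t16.06 s0.0896 z0.1199 Fz11.60 Fy0.10 Fx0.15
False t16.74 s0.0995 z0.1199 Fz12.22 Fy-0.72 Fx-0.01
False t17.32 s0.1034 z0.1199 Fz11.96 Fy-1.60 Fx-0.22
False t17.88 s0.1060 z0.1200 Fz11.49 Fy-2.88 Fx-0.01
0.107 0.11823559264798417 -0.0010310534389472855
```

View pics/top2.png

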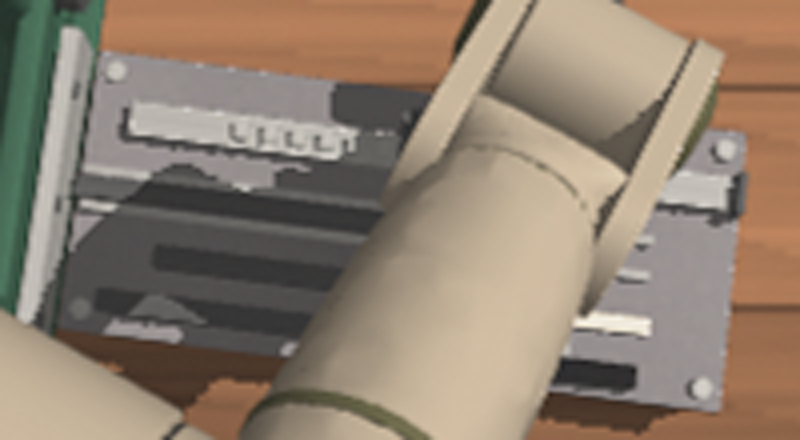

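The arm hides the stop, but the rail's outer end is now clear, so the stop has come along. Fy is starting to rise. I'll nip in fine steps.

```bash
python3 - <<'E'
from h import *
import json
s,z,x=json.load(open("st.json")); st=dict(z=z,x=x,B=np.load("B.npy"))
for i in range(24):
    s+=.0006; g,f=step(st,s,.006,guard=5)
    if f@BY<-11 or f[2]>16 or f[2]<8 : break
print(s,st["z"],st["x"]); json.dump([s,st["z"],st["x"]],open("st.json","w"))
E
```

```text
False t18.22 s0.1065 z0.1200 Fz12.10 Fy-4.07 Fx-0.12
False t18.50 s0.1071 z0.1200 Fz12.01 Fy-3.58 Fx-0.03
False t18.78 s0.1077 z0.1200 Fz11.84 Fy-3.65 Fx-0.23
False t19.07 s0.1083 z0.1199 Fz12.26 Fy-4.00 Fx-0.15
False t19.35 s0.1090 z0.1199 Fz11.84 Fy-3.45 Fx0.02
False t19.63 s0.1095 z0.1199 Fz11.37 Fy-4.00 Fx-0.06
False t19.92 s0.1101 z0.1199 Fz13.09 Fy-3.44 Fx-0.51
False t20.20 s0.1108 z0.1200 Fz11.03 Fy-3.54 Fx0.72
False t20.48 s0.1113 z0.1200 Fz12.03 Fy-4.24 Fx-0.36
False t20.77 s0.1115 z0.1200 Fz11.95 Fy-6.11 Fx-0.61
False t21.05 s0.1120 z0.1200 Fz11.99 Fy-6.87 Fx-0.58
False t21.33 s0.1125 z0.1200 Fz11.53 Fy-7.17 Fx-0.41
False t21.62 s0.1130 z0.1200 Fz11.92 Fy-7.89 Fx-0.20
False t21.90 s0.1137 z0.1200 Fz11.59 Fy-7.84 Fx-0.20
False t22.18 s0.1142 z0.1199 Fz12.06 Fy-7.34 Fx-0.40
False t22.47 s0.1148 z0.1200 Fz11.50 Fy-7.87 Fx0.54
False t22.75 s0.1153 z0.1200 Fz12.72 Fy-7.91 Fx-0.03
False t23.03 s0.1161 z0.1200 Fz11.86 Fy-7.59 Fx0.05
False t23.32 s0.1167 z0.1200 Fz12.06 Fy-7.94 Fx0.35
False t23.60 s0.1172 z0.1200 Fz11.98 Fy-7.85 Fx0.28
False t23.88 s0.1179 z0.1199 Fz12.01 Fy-7.68 Fx0.19
False t24.17 s0.1184 z0.1199 Fz11.56 Fy-8.03 Fx0.19
False t24.45 s0.1188 z0.1199 Fz11.94 Fy-9.13 Fx-0.19
False t24.73 s0.1189 z0.1200 Fz11.30 Fy-12.66 Fx-0.39
0.12140000000000008 0.1179224626613023 -0.0011854705128450402
```

```bash
python3 - <<'E'
from h import *
import json
s,z,x=json.load(open("st.json")); st=dict(z=z,x=x,B=np.load("B.npy"))
for i in range(3):
    s+=.0003; g,f=step(st,s,.006)
    if f@BY<-13.8: break
arm.dwell(.5); pr("h",st["B"])
print(s,st["z"],st["x"]); json.dump([s,st["z"],st["x"]],open("st.json","w"))
c=arm.camera("side"); cv2.imwrite("pics/side2.png",cv2.resize(c["frame"][140:290,150:350,::-1],None,fx=4,fy=4,interpolation=cv2.INTER_CUBIC))
c=wrist(); cv2.imwrite("pics/w2.png",c["frame"][:,:,::-1])
E
```

```text
False t25.02 s0.1189 z0.1200 Fz11.80 Fy-14.15 Fx-1.28
h t25.55 s0.1189 z0.1199 Fz11.75 Fy-14.20 Fx-1.28
0.12170000000000007 0.1178967243531207 -0.0012785268015088691
```

View pics/side2.png

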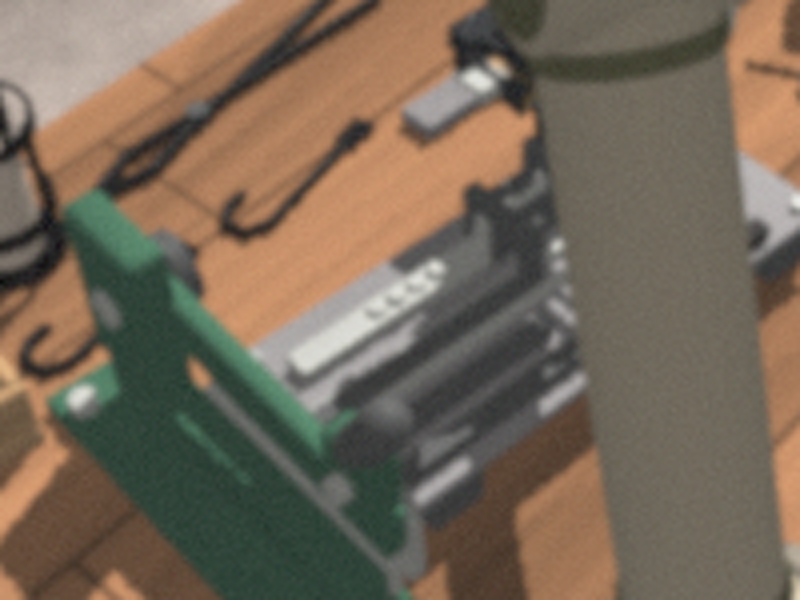

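The side view shows the stop up against the bar region, with the arm hiding part of it. The force reading shows a rigid stop: a 14 N push less about 2.5–4 N of drag. I'll ease the push, lift straight up, then back off.

```bash
python3 - <<'E'
from h import *
import json
s,z,x=json.load(open("st.json")); B=np.load("B.npy"); X=x*BX
s-=.0012; arm.movel(at(s,z)+X,.006); pr("ease",B)
for zz in (.122,.125,.128,.132): arm.movel(at(s,zz)+X,.01); pr(zz,B)
arm.movel(at(s-.008,.134)+X,.02); pr("off",B)
arm.movel(at(s-.010,.20),.1); arm.goto(at(-.06,.28),RT); arm.dwell(.2)
c=wrist(); cv2.imwrite("pics/w3.png",c["frame"][:,:,::-1]); np.save("w3view.npy",c["view"])
c=arm.camera("top"); cv2.imwrite("pics/top3.png",cv2.resize(c["frame"][150:260,190:390,::-1],None,fx=4,fy=4,interpolation=cv2.INTER_CUBIC))
print(arm.get_clock())
E
```

```text
ease t26.03 s0.1188 z0.1199 Fz12.55 Fy-7.35 Fx0.06
0.122 t26.62 s0.1189 z0.1222 Fz-1.30 Fy-9.82 Fx2.36
0.125 t27.11 s0.1189 z0.1247 Fz-3.40 Fy-9.77 Fx0.98
0.128 t27.59 s0.1189 z0.1274 Fz-4.70 Fy-10.78 Fx-0.80
0.132 t28.18 s0.1190 z0.1313 Fz-5.41 Fy-10.86 Fx-0.29
off t28.77 s0.1126 z0.1340 Fz0.21 Fy0.57 Fx-0.15
30.65
```

View pics/w3.png

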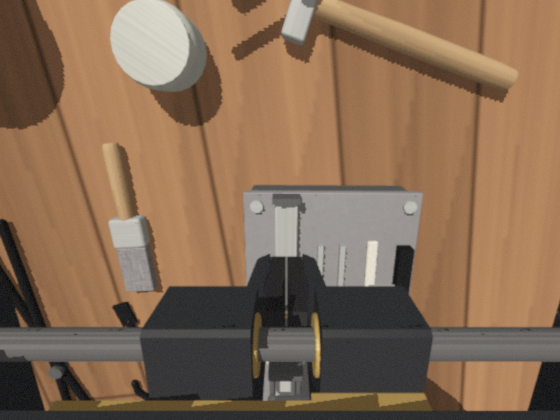

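View pics/top3.png

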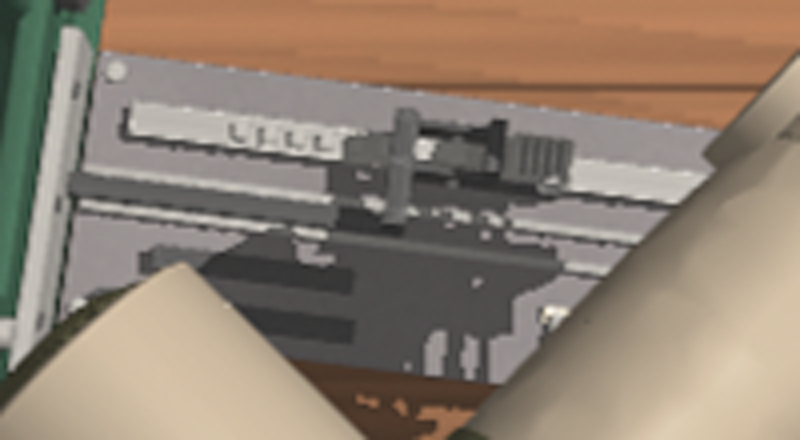

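Top view: the stop is at the bar with its pad at (540, 158), and the bar has moved to the blade at (70, 185). To confirm the lever is home, I'll measure the pad's height from two wrist views.

```bash
python3 - <<'E'
from h import *
o=[]
for i,(s,z) in enumerate([(.10,.235),(.04,.235)]):
    arm.goto(at(s,z),RT); arm.dwell(.3); c=wrist(); np.save(f"v{i}.npy",c["view"])
    p=w2px(c,at(.102,.112)); u,v=[int(t) for t in p.round()]; print(p)
    u0,v0=max(u-50,0),min(max(v-75,0),270); print(u0,v0); o.append(cv2.resize(c["frame"][v0:v0+150,u0:u0+100,::-1],None,fx=4,fy=4,interpolation=cv2.INTER_CUBIC))
cv2.imwrite("pics/pair.png",np.hstack(o)); print(arm.get_clock())
E
```

```text
[286.41318501 211.13977295]
236 136
[286.2564528  274.89969012]
236 200
32.4
```

View pics/pair.png

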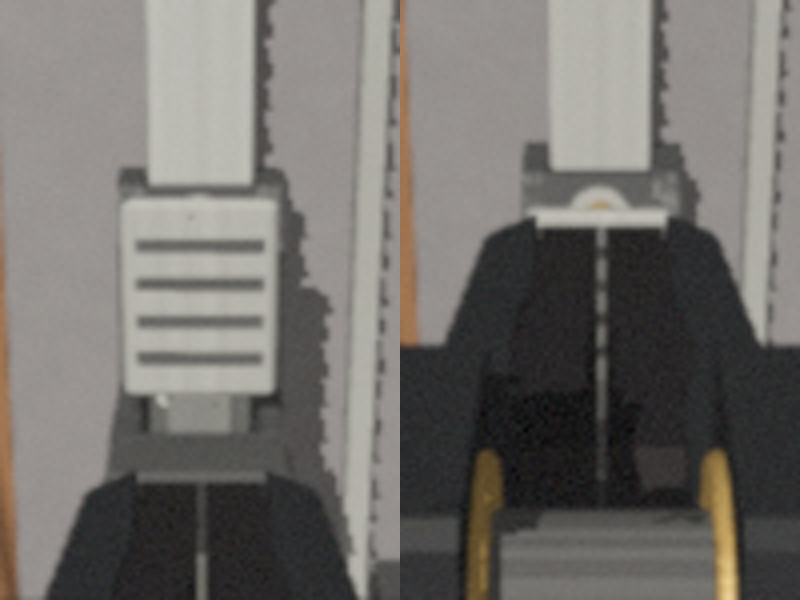

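In the left panel the pad's outer edge is at row 198 and the ribs at rows 245, 284, 322 and 358. In the right panel the fingers hide the pad. I'll take one more view from the other side.

```bash
python3 - <<'E'
from h import *
arm.goto(at(.165,.235),RT); arm.dwell(.3); c=wrist(); np.save("v2.npy",c["view"])
p=w2px(c,at(.102,.112)); u,v=[int(t) for t in p.round()]; u0,v0=max(u-50,0),max(v-75,0); print(p,u0,v0)
a=cv2.resize(c["frame"][v0:v0+150,u0:u0+100,::-1],None,fx=4,fy=4,interpolation=cv2.INTER_CUBIC)
t=arm.camera("side"); 
b=cv2.resize(t["frame"][140:290,210:310,::-1],None,fx=4,fy=4,interpolation=cv2.INTER_CUBIC)
cv2.imwrite("pics/last.png",np.hstack([a,b])); print(arm.get_clock())
E
```

```text
[286.22052723 129.01161024] 236 54
33.3667
```

View pics/last.png

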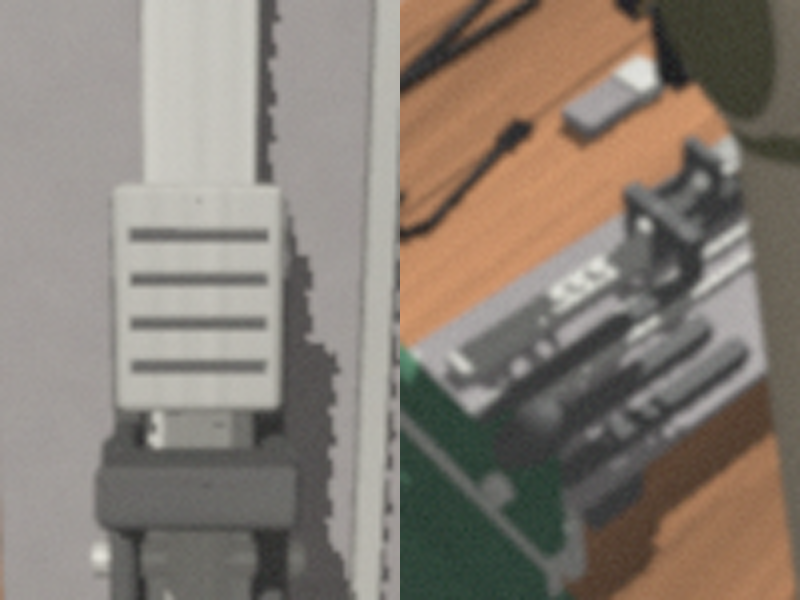

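```bash
python3 - <<'E'
from h import *
c0=arm.camera("wrist");c2=dict(c0);c0["view"]=np.load("v0.npy");c2["view"]=np.load("v2.npy")
for a,b in [(198,185),(245,236),(284,280),(322,324),(358,367),(393,410)]:
    rays=[ray(c0,286,136+a/4),ray(c2,286,54+b/4)]
    M=np.vstack([np.c_[np.eye(3),-np.outer(d,[1,0])] if i==0 else np.c_[np.eye(3),-np.outer(d,[0,1])] for i,(o,d) in enumerate(rays)])
    x=np.linalg.lstsq(M,np.hstack([r[0] for r in rays]),rcond=None)[0][:3]; print("s%.4f z%.4f"%((x-P0)@BY,x[2]))
E
```

```text
s0.0814 z0.1086
s0.0904 z0.1114
s0.0983 z0.1125
s0.1063 z0.1128
s0.1145 z0.1120
s0.1229 z0.1103
```

The ribs are level at a height of 112 mm, so the lever is at zero and the tooth is home. The stop is where it was nipped. I'll hand the job in.

```bash
python3 -c "
from plant import arm
print(arm.finish_job(),arm.get_clock())"
```

```text
the job is handed in; nothing more can be done
the job is handed in; nothing more can be done
```

I handed the job in: the pad was bottomed at about 12.5 N, the long bar was nipped against the blade with an estimated 10–12 N, and after release the pad read level at 112 mm, so the tooth should be home in its notch; no verdict was returned.

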